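# Fit a bayonet lens to the under-board camera and clamp the camera under the board

## Task

Fit the tall lens to the up-looking inspection camera: set its two lugs into the slots of the mount, push it down against the spring, turn it a quarter turn clockwise (seen from above) and let it rise into its lock. Then loosen the clamp knob on the camera carriage, slide the carriage along its rail fully to the stop under the board bridge, and turn the knob fully tight again. Leave the short lens, the two bottles, the jar and the eye loupe standing where they are.

Things in the scene. Friction and masses are not known exactly. Their poses are not given: they have to be found in the camera images.
- tall_lens: The lens to fit, 60 mm high, 100 to 190 g, standing at any yaw. Origin: centre of underside, z up. Steel tube 27 mm across (0 to 14 mm up) with a lug at +x and -x (9 mm wide, 2 to 6 mm up, to 18 mm from the axis); black knurled barrel 40 mm across (13.5 to 48 mm up), the grip; front ring 43 mm across. A thumbscrew on +x, 54 mm up, sticks out to 31 mm: close the fingers roughly along y.
- short_lens: A lens with the same bayonet that is not wanted: only 38 mm high, with a 51 mm wide front ring and a thumbscrew to 35 mm from its axis. Loose, leave it alone. Origin: centre of its underside.
- mount (a point): Centre of the top face of the camera's bayonet mount, 80 mm above the bench; moves with the carriage. z up, x along the rail to the bridge. Steel ring 47 mm across, bore 29.6 mm, with two lug slots (11.5 mm wide, white marks outside) at +x and -x. The lens enters with its x along this x, either way round. Its underside must be pressed 11.5 mm below this point to turn; at 13.5 mm it bottoms.
- spring_plate (a joint): Sprung plate in the mount's bore, in m pressed down: 0 = free, its face 7 mm below the mount's face; full press by the lens about 0.0065. 4 N at first touch, 9 N at full press. Pressed fully, the lens turns 90 degrees clockwise from above to a stop; let go there, the spring lifts its lugs into notches: underside then 9.5 mm below the mount's face, lens x along the mount's y, this joint about 0.0025.
- carriage (a joint): Slide of the camera carriage along the rail, in m: parked near 0 (starts from 0 to 0.02), 0.12 = at the stop, the lens then under the middle of the bridge. Free, it slides with 1 to 2 N; with the knob tight it is held against about 10 N.
- clamp (a joint): Turn of the clamp knob, in rad: 0 = fully tight, grows anticlockwise (seen from above) to 1.4 = fully loose; it grips below about 1.0. It takes up to 0.25 N m and stays where it is left.
- knob (a point): Middle of the clamp knob: black, round, lobed, 38 mm across and 22 mm high on an upright stem; this point is on its axis, 11 mm below its top, 89 mm above the bench, 110 mm behind the mount along the rail. It moves with the carriage, which can be pushed by it.
- rail: Fixed aluminium rail on the bench, 60 mm wide, 18 mm high. Origin on the bench on its centre line, under the middle of the bridge; x along the rail to its end stop, z up. It runs from x = -0.268 to 0.056 m. Mount at x = -0.12 plus the carriage value. The bridge, a grey frame holding a board over the rail, covers x = -0.032 to 0.032, y = -0.081 to 0.081; underside 138 mm, top 152 mm above the bench.
- brown_bottle: Bystander: brown bottle with a white cap, 37 mm across, 82 mm high; it and the two lenses stand in three places that may be swapped. Origin: centre of the underside.
- small_bottle: Bystander: small bottle with a red cap, 28 mm across, 74 mm high. Origin: centre of the underside.
- jar: Bystander: grey jar with a white lid, 45 mm across, 37 mm high. Origin: centre of the underside.
- eye_loupe: Bystander: black eye loupe, 34 mm across, 27 mm high. Origin: centre of the underside.
- card_tray: Fixed open cardboard tray beside the lenses, outside 204 mm along its x, 374 mm along its y, walls 33 mm high; a few low parts lie in it. Origin: centre of its underside.
- solder_station: Fixed soldering equipment in the right-hand corner of the bench: everything right of y = -0.40 m, with its iron stands, reel and leads up to 0.22 m high, is to be kept clear of. Origin: underside of the station.

How it is judged (in metres and radians):
On the way, in this order (a step that is already met when the one before it is completed fails the run):
1. the tall lens is locked in the mount, the carriage still at its parking end (z of tall_lens in the frame of mount between -0.0112 and -0.0082 m and horizontal distance between tall_lens and mount below 0.004 m and angle between the x axis of tall_lens and the y axis of mount, either way round below 0.2 rad and value of joint carriage below 0.05 m), for 0.2 s.
2. the clamp knob is loosened, the carriage still at its parking end (value of joint clamp above 0.9 rad and value of joint carriage below 0.06 m), for 0.1 s.
3. the carriage is at the stop under the bridge (value of joint carriage above 0.116 m), for 0.1 s.
At the end, for the whole second after the job is handed in: The tall lens is locked in the mount: underside 8.2 to 11.2 mm below its face, within 4 mm of its axis, upright within 0.1 rad, lugs a quarter turn (within 0.2 rad) from the slots, at rest. The carriage is within 4 mm of its stop and the clamp knob tight (below 0.25 rad) (z of tall_lens in the frame of mount between -0.0112 and -0.0082 m and horizontal distance between tall_lens and mount below 0.004 m and angle between the x axis of tall_lens and the y axis of mount, either way round below 0.2 rad and angle between tall_lens's own z axis and vertical below 0.1 rad and value of joint carriage above 0.116 m and value of joint clamp below 0.25 rad and linear speed of tall_lens below 0.01 m/s); the robot touches nothing.
It fails at once if the short lens, a bottle, the jar or the loupe is moved by more than 25 mm (distance of any of short_lens, brown_bottle, small_bottle, jar, eye_loupe from where it was at the start of the episode above 0.025 m).
It fails at once if a bystander is knocked over (angle between any of short_lens, brown_bottle, small_bottle, jar, eye_loupe's own z axis and vertical above 0.6 rad).
It also fails if it takes over 66 s, if anything falls off the work surface, if the arm or the gripper's body presses on something with over 40 N, if the wrist force passes 120 N, or if a joint passes its speed limit or range.

## Robot

A 7-joint arm with a two-finger parallel gripper is mounted at the origin on a cart in front of the work surface, level with it; the furniture and walls round the work are solid. World frame = base frame: x ahead of the robot, y to its left, z up, the work surface at z = 0. Lengths are in mm, angles in rad, forces in N, time in s.
With the tool pointing down it reaches from about 425 to 1025 mm from the base axis. Payload 9.4 kg.
Tool frame: the origin (TCP) lies at the very end of the fingers, on their centre line; the grasp point (between the pads) lies 19 mm behind it; z points along the fingers, y is the line along which they close (so a half turn about z gives the same grasp; the last joint's range is limited). The gripper opens to 93 mm and grips with 3 to 60 N. Pads are 15 mm wide; open, the fingers measure 128 mm over their backs; the gripper's body (75 mm by 188 mm) begins 65 mm behind the grasp point.
Start: joints at [-1.198, 0.599, -0.003, 1.599, 0.002, 0.943, -0.08], TCP at [315.224, 652.884, 218.618] pointing down, gripper open.
Joint ranges: [-2.57, 2.57], [-0.35, 1.97], [-1.29, 1.29], [0.11, 2.56], [-1.05, 4.19], [0.11, 1.86], [-2.63, 2.63]. Speed limits (rad/s): [2.22, 2.22, 3.01, 3.01, 3.14, 3.14, 3.14].

## Interface

Orientations are given as [roll, pitch, yaw] about the fixed x, y, z axes, in that order (R = Rz(yaw) Ry(pitch) Rx(roll)).
In Python, from cell import ctrl gives the robot as it stands.
- The arm moves only by the tool arm_command, never from a script. Its argument "motion" is one flat list of numbers, 4 for each row, row after row: the shift along the tool's x, y, z in m, then the turn about the tool's z in rad. In form: [dx, dy, dz, roll, dx, dy, dz, roll, ...]. A call has 1 to 8 rows; each row shifts and turns the commanded pose from where the row before left it, along the tool's axes as they then stand; what a row does not reach is not made up. A row lasts 1/8 s, in which the tool goes at most 62.5 mm and 10.7 degrees, less where a joint would pass 70% of its speed; a pose out of reach is approached as far as the arm can. A call is refused whole if a number of a shift passes 0.0625 or a number of a turn 0.188, either way. A call with a gripper value outside its range is refused whole. "fingers" is the finger opening in m, from 0 to 0.093, set as the call begins (left out, the last holds). The fingers move at their own pace and stop on an object; the grip force is fixed at half the most. Time passes only in rows, so rows that do not move let the fingers close. It gives the time, the measured TCP pose, the force, the opening and the grip force at its end, in the units of the state.
- ctrl.read_state(): the state, without advancing time (a new reading comes with each control period).
- ctrl.get_image(name): name is "scene" or "top" or "wrist"; returns a dict with "frame" (420x560x3 uint8, red, green, blue), "vfov" (degrees; the focal length in pixels is half the picture's height over the tangent of half this angle, whatever the lens; pixels are square), "cx", "cy" (the principal point, pixels), "distortion" ([k1, k2, p1, p2, k3] as OpenCV has them; the pictures are not rectified), "extrinsics" (4x4, takes a point from camera to world coordinates); the wrist camera has in their place "T_tool_cam" (4x4, takes a point from camera to tool coordinates, whose origin is the TCP and whose axes are the flange's). Camera axes: x right, y up, looking along -z (the intrinsics and any distortion apply to the point x, -y, -z); pixel columns grow to the right and rows downward; lengths in mm; the calibration is good to about 2 mm. A picture is of the moment at which its call begins: read the wrist's pose just before it. There is no depth.
- ctrl.sign_off(): hands the job in; it is judged then, once.
The state is a dict: "t": time; "qpos": joint angles; "qd": joint speeds; "joint_torque": joint torques, N m; "ee_pos": TCP position; "orientation": TCP orientation; "wrist_force": force on the tool from outside, world axes, zero at the start; "wrist_torque": the same for the moment, N m; "width": finger opening in mm; "finger_force": force on a finger pad.
Only numpy, scipy, OpenCV 4.12 (cv2) and the standard library are available. Lean on these libraries where they do the work, as an engineer would, in place of code of your own. Each camera call takes 0.05 s, during which the arm holds its last target. There are 200 camera calls.

## Working session

There is one attempt and no reset: what is moved stays moved. The work goes in short steps, Python scripts to look and compute and a tool call to move; the robot and the scene stay as the last step left them, time stands still between calls to the robot, and variables do not carry over. Pictures are saved under pics/ and viewed, at most 11 in all, crops included, and the job is handed in when it is done.

Besides the shell and the picture viewer there is one more tool, called after ">>>" by a JSON object that holds its "name" and its "arguments". arm_command: Moves the arm, as the interface text tells. Its arguments: {"type":"object","properties":{"motion":{"type":"array"},"fingers":{"type":"number"}},"required":["motion"]}

```bash
mkdir -p pics; ls
python3 - <<'E'
from cell import ctrl
import cv2,numpy as np
print(ctrl.read_state())
for n in ["scene","top"]:
    d=ctrl.get_image(n); cv2.imwrite(f"pics/{n}0.png",cv2.cvtColor(d["frame"],cv2.COLOR_RGB2BGR))
    print(n,{k:v for k,v in d.items() if k!="frame"})
E
```

```text
pics
{'t': 0.0, 'qpos': array([-1.1976936 ,  0.60008806, -0.00251767,  1.60012291,  0.00178407,
        0.94292971, -0.07979926]), 'qd': array([-0.00235429, -0.00112735, -0.00073362, -0.0009619 , -0.00109144,
        0.00106293, -0.00036639]), 'joint_torque': array([-6.97985197e-04, -7.65077806e+01,  1.49714928e+00, -2.52357441e+01,
       -5.23685699e-02,  1.68647437e-02,  1.66971058e-04]), 'ee_pos': array([315.03364387, 652.42736708, 217.78962046]), 'orientation': array([-3.14005339e+00,  1.43585412e-04,  2.69181879e+00]), 'wrist_force': array([ 0.36779409,  0.58163487, -0.3907981 ]), 'wrist_torque': array([0.00829571, 0.04297155, 0.06472778]), 'finger_force': 0.0, 'width': 93.0221673007122}
scene {'vfov': 54.900732781558546, 'cx': 281.0509227123006, 'cy': 208.59289082496565, 'distortion': array([-0.11122418,  0.        ,  0.        ,  0.        ,  0.        ]), 'extrinsics': array([[-4.38166075e-01,  3.81886391e-01, -8.13740300e-01,
        -5.62492263e+02],
       [-8.98786556e-01, -1.72129461e-01,  4.03180079e-01,
         4.44567396e+02],
       [ 1.39003063e-02,  9.08038674e-01,  4.18655644e-01,
         6.23118992e+02],
       [ 0.00000000e+00,  0.00000000e+00,  0.00000000e+00,
         1.00000000e+00]])}
top {'vfov': 48.59513371406861, 'cx': 274.5236966336556, 'cy': 210.51643363478175, 'distortion': array([-0.02397944,  0.        ,  0.        ,  0.        ,  0.        ]), 'extrinsics': array([[ 1.45566417e-03,  9.95665306e-01, -9.29971980e-02,
         3.78095844e+02],
       [-9.99980384e-01,  8.82783068e-04, -6.20103784e-03,
        -9.74976167e+01],
       [-6.09206188e-03,  9.30044004e-02,  9.95647060e-01,
         1.84373016e+03],
       [ 0.00000000e+00,  0.00000000e+00,  0.00000000e+00,
         1.00000000e+00]])}
```

View pics/top0.png

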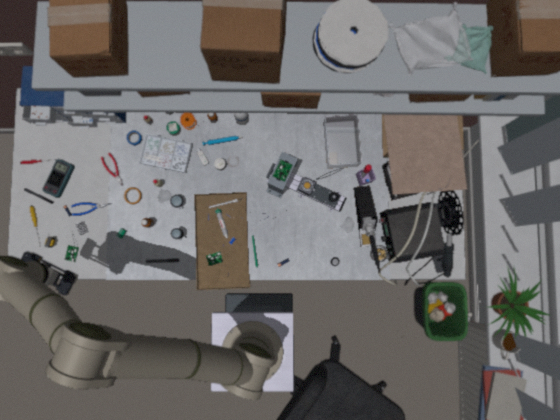

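View pics/scene0.png

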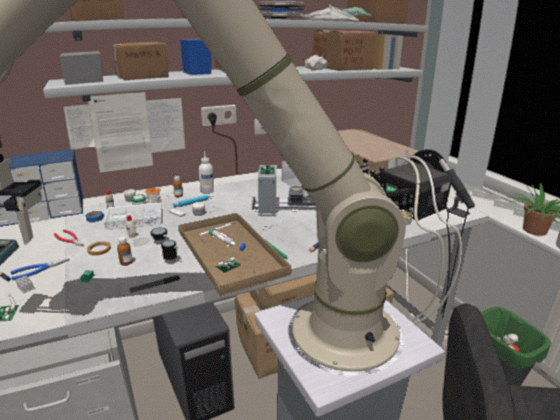

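The top view shows the tray at (222,240). The lenses and brown bottle are near (176,200), (177,233) and (148,222). The rail runs from the bridge (283,172) to the knob near (335,196), with the mount near (308,186). Next I'll enlarge those areas and write helpers.

```bash
cat > h.py <<'E'
from cell import ctrl
import cv2,numpy as np
from scipy.spatial.transform import Rotation as R
def K(d):
    f=210/np.tan(np.radians(d["vfov"]/2)); return np.array([[f,0,d["cx"]],[0,f,d["cy"]],[0,0,1]])
def pose(s):
    T=np.eye(4);T[:3,:3]=R.from_euler('xyz',s["orientation"]).as_matrix();T[:3,3]=s["ee_pos"];return T
def grab(n,path=None):
    s=ctrl.read_state(); d=ctrl.get_image(n)
    d["E"]=d["extrinsics"] if n!="wrist" else pose(s)@d["T_tool_cam"]
    if path: cv2.imwrite(path,cv2.cvtColor(d["frame"],cv2.COLOR_RGB2BGR)); 
    np.save((path or "pics/x.png")[:-4]+".npy",np.array({k:v for k,v in d.items()},dtype=object),allow_pickle=True)
    return d
def load(p): return np.load(p,allow_pickle=True).item()
def toplane(d,uv,z):
    p=cv2.undistortPoints(np.array(uv,float).reshape(-1,1,2),K(d),d["distortion"])[:,0]
    r=(d["E"][:3,:3]@np.c_[p[:,0],-p[:,1],-np.ones(len(p))].T).T; c=d["E"][:3,3]
    return c+r*((np.asarray(z)-c[2])/r[:,2])[:,None]
def proj(d,P):
    P=np.atleast_2d(np.array(P,float)); q=(P-d["E"][:3,3])@d["E"][:3,:3]; q=q*[1,-1,-1]
    return cv2.projectPoints(q,np.zeros(3),np.zeros(3),K(d),d["distortion"])[0][:,0]
def totool(s,P): return (np.atleast_2d(P)-s["ee_pos"])@pose(s)[:3,:3]
E
python3 - <<'E'
from h import *
d=grab("top","pics/top1.png"); s=grab("scene","pics/scene1.png"); w=grab("wrist","pics/w1.png")
print(w["T_tool_cam"],w["vfov"],w["distortion"])
for n,uv,z in [("lensA",(176,200),50),("lensB",(177,233),50),("bot",(148,222),80),("mount",(308,186),80),("knob",(335,197),100),("bridge",(283,172),152),("tray",(222,240),33)]: print(n,toplane(d,[uv],[z])[0].round())
f=lambda d,x,y,w,h,W,H:cv2.resize(d["frame"][y:y+h,x:x+w],(W,H),interpolation=cv2.INTER_CUBIC)
im=np.vstack([np.hstack([f(d,255,140,100,75,400,300),f(d,120,180,100,75,400,300)]),np.hstack([f(s,100,210,100,75,400,300),f(s,230,150,100,75,400,300)])])
cv2.imwrite("pics/c1.png",im[:,:,::-1])
E
```

```text
[[ 9.10552860e-04  9.63819150e-01  2.66555469e-01  7.38552908e+01]
 [ 9.99999555e-01 -8.12019278e-04 -4.79872821e-04 -9.69977844e-01]
 [-2.46062435e-04  2.66555787e-01 -9.63819460e-01 -1.65575124e+02]
 [ 0.00000000e+00  0.00000000e+00  0.00000000e+00  1.00000000e+00]] 63.809280007903695 [-0.04789507  0.          0.          0.          0.        ]
lensA [586. 297.  50.]
lensB [458. 290.  50.]
bot [498. 396.  80.]
mount [ 637. -214.   80.]
knob [ 592. -315.  100.]
bridge [ 679. -118.  152.]
tray [432. 118.  33.]
```

View pics/c1.png

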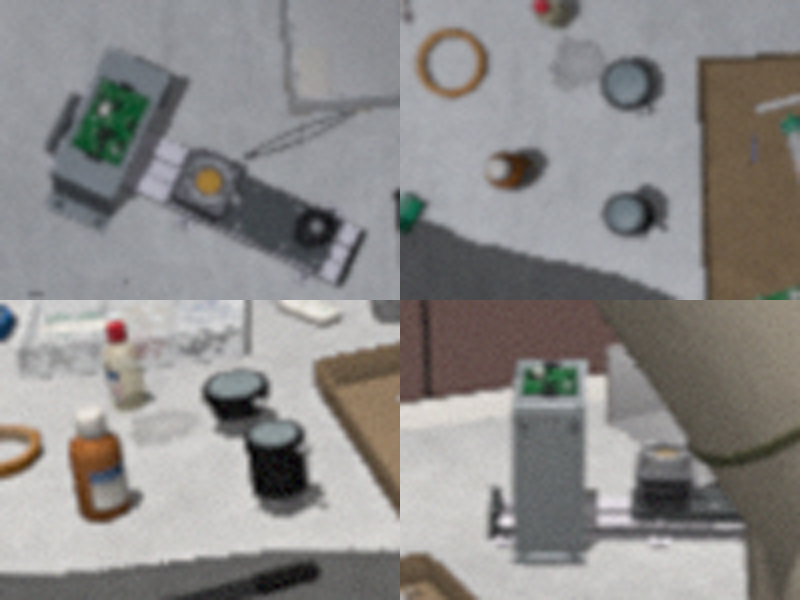

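The crops show the tall lens is the nearer one, at about (458,290) mm. The short lens is at (586,297) and the brown bottle at (498,396). Mount to knob measures 110.6 mm against the given 110 mm, and the rail yaw is about 66°. I'll move over the tall lens for a wrist view.

>>> {"name": "arm_command", "arguments": {"motion": [-0.041, -0.038, 0.003, 0, -0.041, -0.038, 0.003, 0, -0.041, -0.038, 0.003, 0, -0.041, -0.038, 0.003, 0, -0.041, -0.038, 0.003, 0, -0.041, -0.038, 0.003, 0, -0.041, -0.038, 0.003, 0, 0, 0, 0, 0]}}

```text
t: 1.25
ee_pos: [459.7, 283.7, 197.6]
orientation: [-3.14, 0.001, 2.685]
wrist_force: [-0.5, 0.9, 0.2]
width: 93.0
finger_force: 0.0
```

Run:
```python
from h import *
w=grab("wrist","pics/w2.png"); t=grab("top","pics/t2.png"); s=ctrl.read_state(); print(s["t"],s["ee_pos"],s["orientation"],s["qpos"].round(2),np.abs(s["qd"]).max())
print(proj(w,[[458,290,60],[458,290,0]]))
a=cv2.resize(w["frame"],(800,600),interpolation=cv2.INTER_CUBIC)
cv2.imwrite("pics/c2.png",a[:,:,::-1])
```

```text
1.35 [458.27142349 288.53640657 197.8001966 ] [ 3.14104008e+00 -3.29740778e-05  2.69056969e+00] [-0.66  0.41 -0.01  2.04  0.    0.69  0.45] 0.031162609644837778
[[287.35229952 192.68338615]
 [286.41905656 180.36491108]]
```

View pics/c2.png

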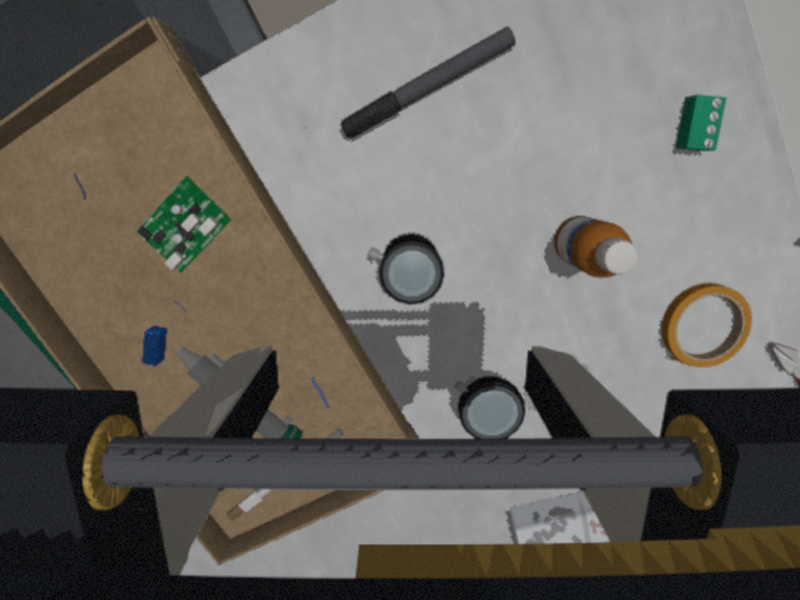

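The wrist view shows the tall lens ring centred near (411,268) in the 800-wide picture, with its thumbscrew at (374,256). The short lens is at (490,408), partly behind the gripper. I'll refine this by fitting the ring.

Run:
```python
from h import *
w=load("pics/w2.npy"); s=ctrl.read_state()
g=cv2.cvtColor(w["frame"],cv2.COLOR_RGB2GRAY)
m=(g<70).astype(np.uint8); sub=np.zeros_like(m); sub[155:220,255:320]=m[155:220,255:320]
sub=cv2.morphologyEx(sub,cv2.MORPH_OPEN,np.ones((3,3)))
cs=max(cv2.findContours(sub,0,1)[0],key=cv2.contourArea)
pts=cs[:,0].astype(float)
W=toplane(w,pts,60)
(c,r)=cv2.minEnclosingCircle(W[:,:2].astype(np.float32)); print("ring60",c,r)
e=cv2.fitEllipse(cs); print(e); print(toplane(w,[e[0]],60))
# glass disc
gl=((g>90)).astype(np.uint8); n,l,st,ce=cv2.connectedComponentsWithStats(gl)
for i in range(n):
    if 255<ce[i][0]<320 and 160<ce[i][1]<215 and 200<st[i][4]<3000: print("glass",ce[i],st[i],toplane(w,[ce[i]],60))
ts=toplane(w,[(373/1.4286,255/1.4286)],54)[0]
print("screw",ts)
cv2.imwrite("pics/c3.png",cv2.resize(w["frame"][150:225,245:345],(800,600),interpolation=cv2.INTER_CUBIC)[:,:,::-1])
```

```text
ring60 (450.5873718261719, 289.9866027832031) 21.447690963745117
((286.68548583984375, 189.64120483398438), (40.34014892578125, 48.12507247924805), 4.234294891357422)
[[455.15023925 290.69922765  60.        ]]
glass [287.84180791 190.93107345] [271 175  35  33 885] [[456.71049605 291.1248914   60.        ]]
screw [436.38060116 273.47422716  54.        ]
```

View pics/c3.png

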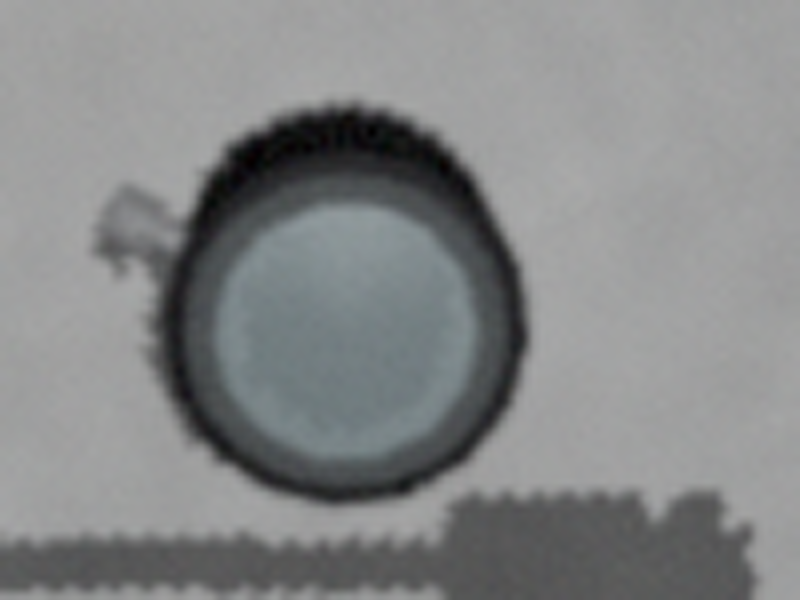

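Close up, the ring is centred near (347,335) in the crop, which is pixel (288.3,191.6). The thumbscrew head is at (130,225), pixel (261.2,178.1).

Run:
```python
from h import *
w=load("pics/w2.npy"); s=ctrl.read_state()
c=toplane(w,[(288.3,191.6)],60)[0]; t=toplane(w,[(261.2,178.1)],54)[0]
d=(t-c)[:2]; psi=np.arctan2(d[1],d[0]); print(c,t,np.hypot(*d),np.degrees(psi),psi)
print("base edge of barrel check", proj(w,[np.r_[c[:2],60]]))
for y in (psi,psi+np.pi): print("dyaw",((y-s["orientation"][2]+np.pi)%(2*np.pi)-np.pi))
print(totool(s,[np.r_[c[:2],17]]))
t=load("pics/t2.npy"); print(toplane(t,[(177.25,233.5)],60))
for n,p in [("rail",0)]:
  print(proj(t,[[637,-214,80]]))
```

```text
[457.46359887 291.22905238  60.        ] [436.09087379 273.73160958  54.        ] 27.6216198272311 -140.69346687399383 -2.455564232996766
base edge of barrel check [[288.3 191.6]]
dyaw 1.1370513798727107
dyaw -2.0045412737170825
[[  1.89476955   1.9713601  180.8013761 ]]
[[455.66260258 287.30666083  60.        ]]
[[307.87868604 186.04170554]]
```

Yaw −140.7° puts the screw on the tool's +x side, facing the wrist camera, so it stays visible while held. I'll rotate, lower, and check again.

>>> {"name": "arm_command", "arguments": {"motion": [0.002, 0.002, 0.01, 0, 0, 0, 0.01, -0.1624, 0, 0, 0.01, -0.1624, 0, 0, 0.01, -0.1624, 0, 0, 0.01, -0.1624, 0, 0, 0.01, -0.1624, 0, 0, 0.01, -0.1624, 0, 0, 0.01, -0.1624]}}

```text
t: 2.35
ee_pos: [456.0, 293.2, 116.6]
orientation: [3.14, -0.0, -2.446]
wrist_force: [-0.4, -0.0, -0.4]
width: 93.2
finger_force: 0.0
```

>>> {"name": "arm_command", "arguments": {"motion": [0, 0, 0, 0, 0, 0, 0, 0]}}

```text
t: 2.6
ee_pos: [456.7, 292.2, 117.5]
orientation: [3.141, -0.0, -2.457]
wrist_force: [-0.3, -0.2, -0.5]
width: 92.9
finger_force: 0.0
```

Run:
```python
from h import *
w=grab("wrist","pics/w3.png"); s=ctrl.read_state(); print(s["t"],s["ee_pos"],s["orientation"],s["qpos"].round(2))
u,v=proj(w,[[457.5,291.2,55]])[0]; print(u,v)
x,y=int(u)-80,int(v)-60
print(x,y)
cv2.imwrite("pics/c4.png",cv2.resize(w["frame"][y:y+120,x:x+160],(800,600),interpolation=cv2.INTER_CUBIC)[:,:,::-1])
```

```text
2.65 [456.86516323 292.00589204 117.71780744] [ 3.14139271e+00  2.44392957e-04 -2.45645824e+00] [-0.46  0.54 -0.3   2.1   0.3   0.55  1.28]
279.61924613605004 223.63951848751546
199 163
```

View pics/c4.png

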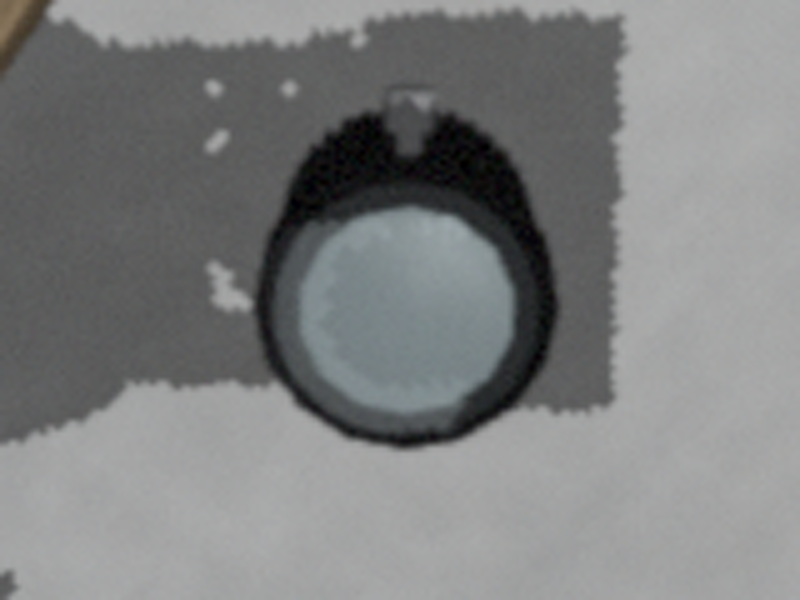

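The screw points straight up in the picture along the tool's x (head at (411,105) in the crop), and the ring centre is at about (407,309).

Run:
```python
from h import *
w=load("pics/w3.npy"); s=ctrl.read_state()
c=toplane(w,[(199+407.5/5,163+309/5)],58)[0]; t=toplane(w,[(199+411/5,163+105/5)],54)[0]
a,b=totool(s,[c,t]); print(c,t,a,b,"yaw off about tool z",np.arctan2((b-a)[1],(b-a)[0]),np.hypot(*(b-a)[:2]))
print("down to 17:",117.7-17)
```

```text
[457.00453175 291.6047248   58.        ] [434.74759468 274.02814796  54.        ] [ 0.16052626 -0.41076668 59.71768906] [2.85178614e+01 6.19739057e-02 6.37108534e+01] yaw off about tool z 0.01666929543474573 28.36127535002615
down to 17: 100.7
```

>>> {"name": "arm_command", "arguments": {"motion": [0, 0, 0.02, 0, 0, 0, 0.02, 0, 0, 0, 0.02, 0, 0, 0, 0.02, 0.01, 0, 0, 0.0205, 0, 0, 0, 0, 0], "fingers": 0.08}}

```text
t: 3.4
ee_pos: [456.5, 291.3, 16.4]
orientation: [-3.141, -0.002, -2.465]
wrist_force: [1.0, -0.4, 0.3]
width: 79.9
finger_force: 0.0
```

>>> {"name": "arm_command", "arguments": {"motion": [0, 0, 0, 0, 0, 0, 0, 0, 0, 0, 0, 0, 0, 0, 0, 0, 0, 0, 0, 0], "fingers": 0.0}}

```text
t: 4.03
ee_pos: [457.3, 291.3, 17.4]
orientation: [-3.141, 0.001, -2.465]
wrist_force: [0.0, -0.2, 3.6]
width: 42.1
finger_force: 30.0
```

>>> {"name": "arm_command", "arguments": {"motion": [0, 0, -0.024, 0, 0, 0, -0.024, 0.178, 0, 0, -0.024, 0.178, 0, 0, -0.024, 0.178, 0, 0, -0.024, 0.178, 0, 0, -0.024, 0.178, 0, 0, -0.024, 0.178, 0, 0, -0.024, 0.178]}}

```text
t: 5.03
ee_pos: [456.7, 291.0, 209.7]
orientation: [-3.141, -0.0, 2.567]
wrist_force: [0.3, -0.4, -1.3]
width: 42.2
finger_force: 30.0
```

Run:
```python
from h import *
s=ctrl.read_state(); print(s["ee_pos"],s["orientation"],s["width"],s["wrist_force"]); print(totool(s,[[606,-282,210]]))
```

```text
[456.69157643 291.01923713 209.72790178] [-3.14109531e+00 -4.43748903e-04  2.56677746e+00] 42.151233127420475 [ 0.26706864 -0.40507494 -1.31266583]
[[-4.36852242e+02 -3.99755141e+02 -2.67136566e-01]]
```

>>> {"name": "arm_command", "arguments": {"motion": [-0.0437, -0.04, 0, 0, -0.0437, -0.04, 0, 0, -0.0437, -0.04, 0, 0, -0.0437, -0.04, 0, 0, -0.0437, -0.04, 0, 0, -0.0437, -0.04, 0, 0, -0.0437, -0.04, 0, 0, -0.0437, -0.04, 0, 0]}}

```text
t: 6.02
ee_pos: [579.2, -168.4, 208.9]
orientation: [3.142, -0.001, 2.573]
wrist_force: [0.8, 0.6, -0.8]
width: 42.5
finger_force: 30.0
```

>>> {"name": "arm_command", "arguments": {"motion": [-0.0437, -0.04, 0, 0, -0.0437, -0.04, 0, 0, 0, 0, 0, 0.178, 0, 0, 0, 0.178, 0, 0, 0, 0.178, 0, 0, 0, 0.178, 0, 0, 0, 0.178, 0, 0, 0, 0.178]}}

```text
t: 7.02
ee_pos: [609.4, -280.8, 208.7]
orientation: [-3.141, -0.0, 1.499]
wrist_force: [0.0, -0.2, -1.9]
width: 42.4
finger_force: 30.0
```

>>> {"name": "arm_command", "arguments": {"motion": [0, 0, 0, 0.178, 0, 0, 0, 0.165, 0, 0, 0, 0, 0, 0, 0, 0]}}

```text
t: 7.52
ee_pos: [609.6, -281.0, 208.9]
orientation: [-3.141, 0.0, 1.165]
wrist_force: [-0.5, 0.3, -1.4]
width: 42.3
finger_force: 30.0
```

Run:
```python
from h import *
w=grab("wrist","pics/w4.png"); s=ctrl.read_state(); print(s["t"],s["ee_pos"],s["orientation"],s["qpos"].round(2))
print(proj(w,[[637,-214,80],[592,-315,100]]))
cv2.imwrite("pics/c5.png",cv2.resize(w["frame"],(800,600),interpolation=cv2.INTER_CUBIC)[:,:,::-1])
```

```text
7.575 [ 609.61192398 -281.0999345   209.00229954] [-3.14128352e+00 -9.42033815e-05  1.16462813e+00] [ 0.02  0.59  0.51  1.76 -0.36  0.89  0.29]
[[279.48663803 115.67328415]
 [277.65855905 246.80474559]]
```

View pics/c5.png

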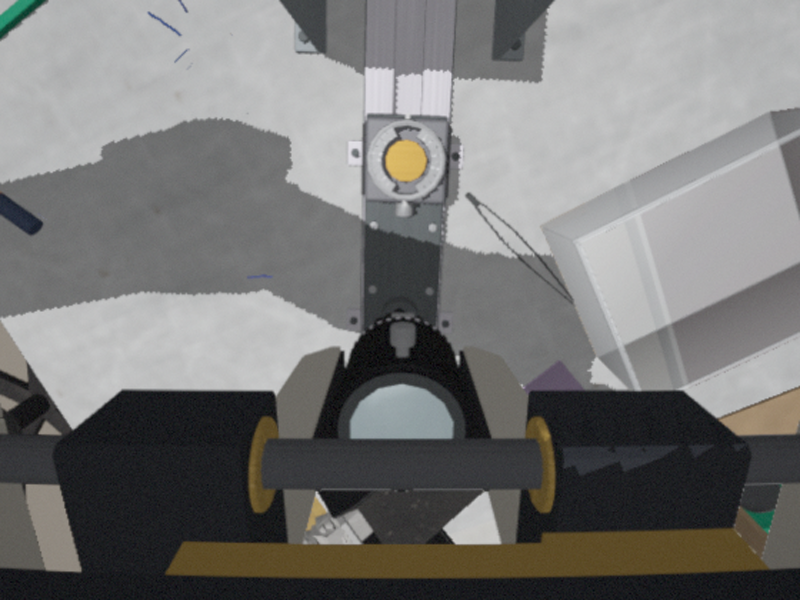

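The wrist view shows the mount ring centred at about (406,159) in the 800-wide picture, with its slots up and down. The rail runs nearly vertical and the lens is held with its screw at (402,335). I'll fit the ring and the rail lines numerically.

Run:
```python
from h import *
w=load("pics/w4.npy"); s=ctrl.read_state()
f=w["frame"]; g=cv2.cvtColor(f,cv2.COLOR_RGB2GRAY)
lsd=cv2.createLineSegmentDetector(); L=lsd.detect(g)[0][:,0]
for l in L:
    n=np.hypot(l[2]-l[0],l[3]-l[1])
    if n>14 and abs(l[2]-l[0])<0.25*n and 235<l[0]<330 and max(l[1],l[3])<235:
        P=toplane(w,[l[:2],l[2:]],40); d=P[1]-P[0]; a=np.degrees(np.arctan2(d[1],d[0])); print(l.round(1),n.round(1),(a%180).round(2))
hsv=cv2.cvtColor(f,cv2.COLOR_RGB2HSV); m=cv2.inRange(hsv,(15,120,90),(35,255,255)); m[:80]=0;m[150:]=0;m[:,:250]=0;m[:,320:]=0
mm=cv2.moments(m,True); print("yellow",mm["m10"]/mm["m00"],mm["m01"]/mm["m00"],mm["m00"])
crop=cv2.resize(g[80:145,250:320],None,fx=8,fy=8,interpolation=cv2.INTER_CUBIC)
for r0,r1 in ((120,170),(190,250)):
    c=cv2.HoughCircles(crop,cv2.HOUGH_GRADIENT,1,40,param1=80,param2=20,minRadius=r0,maxRadius=r1)
    if c is not None:
        for q in c[0][:3]: uv=(q[:2]+.5)/8-.5+[250,80]; print("circ",uv,q[2]/8,toplane(w,[uv],80)[0])
print(w["E"][:3,3], "px for 47mm:",)
c=toplane(w,[(284.2,111.3)],80)[0]; e=np.array([np.cos(1.16),np.sin(1.16),0]); print(c, proj(w,[c,c+23.5*e,c-23.5*e]))
cv2.imwrite("pics/c6.png",cv2.resize(f[78:147,238:330],(800,600),interpolation=cv2.INTER_CUBIC)[:,:,::-1])
```

```text
[252.1 138.1 253.2  86.9] 51.3 64.4
[316.   83.1 314.8 108.1] 25.1 65.4
[309.8 125.7 311.8  94.3] 31.4 64.14
[313.7  79.4 317.9   0.6] 78.9 64.83
[255.2  46.9 255.9  78.1] 31.2 67.25
[313.  144.4 311.5 167.1] 22.8 64.39
[257.   85.6 256.4 135.6] 50.0 65.22
[273.7  76.9 274.9  49.3] 27.6 63.87
[321.  119.3 320.1 139.3] 20.0 65.83
[253.1 233.1 253.7 155.6] 77.5 65.15
[277.9  54.4 277.4  76.9] 22.5 65.42
[314.5 109.4 313.5 136.9] 27.5 65.86
[308.8 173.  305.  229.2] 56.3 64.25
[256.5   0.6 255.9  44.4] 43.8 65.1
[293.2  76.9 294.1  54.4] 22.5 64.74
[296.4  55.6 295.7  76.9] 21.3 65.36
[252.9  78.1 253.2  54.4] 23.8 64.99
yellow 283.68 112.0944 625.0
circ [285.    112.125] 18.175 [ 642.41886744 -213.15830825   80.        ]
[ 638.60301123 -213.92239882  374.480766  ] px for 47mm:
[ 642.06258648 -212.27310138   80.        ] [[284.2        111.3       ]
 [284.44404541  81.97746315]
 [283.96304654 139.55658225]]
```

View pics/c6.png

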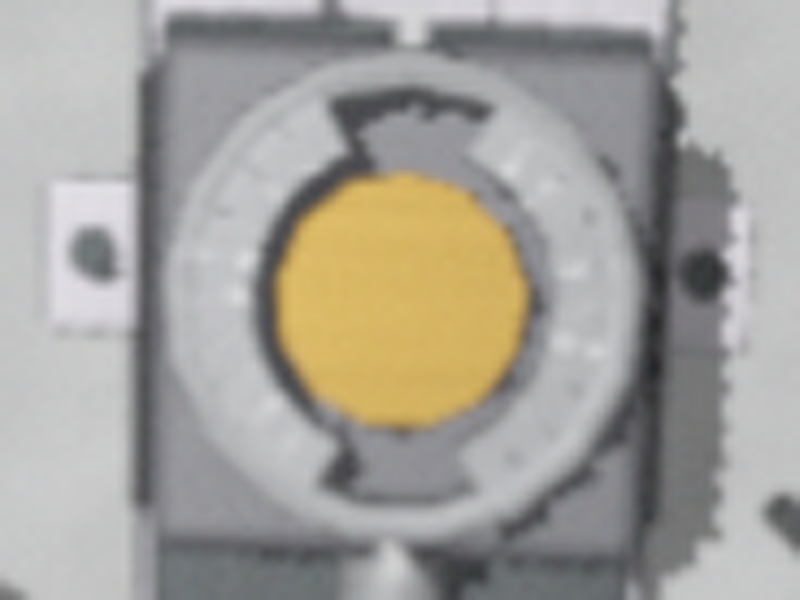

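The slots' centre line tilts about +0.037 rad from the tool x (top slot at (412,105), bottom slot at (398,490)). The ring centre is at (405,296), pixel (284.1,111.6). Next I'll check the lens's pose in the hand and compute the moves.

Run:
```python
from h import *
w=load("pics/w4.npy"); s=ctrl.read_state()
P=lambda p:(pose(s)@np.r_[p,1])[:3]
print("pred screw head",proj(w,[P([28,0,-37])]),"pred lens rim top",proj(w,[P([0,0,-43]),P([0,21.5,-43]),P([0,-21.5,-43]),P([21.5,0,-43])]))
# screw head measured: bright blob
f=w["frame"];g=cv2.cvtColor(f,cv2.COLOR_RGB2GRAY)
sub=g[222:252,255:310]; 
for r in range(0,30,3): 
    row=sub[r]; x=np.where(row>75)[0]; print(222+r, (x+255)[[0,-1]] if len(x) else None, len(x))
gl=g[272:303,230:330]
for r in range(0,31,5):
    x=np.where(gl[r]>95)[0]+230; x=x[(x>240)&(x<325)]; print(272+r,x[[0,-1]] if len(x) else None)
up=lambda x,y:((x+.5)/8.7+237.5,(y+.5)/8.7+77.5)
c=toplane(w,[up(405,296)],80)[0]; a,b=toplane(w,[up(412,103),up(398,490)],80); d=a-b
print("mount",c,"slot yaw",np.arctan2(d[1],d[0]), "mid",(a+b)/2)
print("tool",totool(s,[c]))
```

```text
pred screw head [[280.7858183  230.82426884]] pred lens rim top [[280.66636231 300.30972364]
 [333.1373172  300.29344603]
 [228.19713977 300.10873413]
 [280.74661324 251.62702051]]
222 [277 309] 14
225 [264 309] 10
228 [259 309] 24
231 [274 309] 18
234 [274 309] 17
237 [274 289] 16
240 [274 289] 16
243 [277 285] 9
246 [278 285] 8
249 [279 283] 5
272 [263 297]
277 [257 304]
282 [251 310]
287 [248 313]
292 [246 315]
297 [245 317]
302 [245 316]
mount [ 641.9026217  -212.45369828   80.        ] slot yaw 1.131244465754894 mid [ 641.77334628 -212.73261015   80.        ]
tool [[ 75.80692942   2.58186367 129.00864942]]
```

>>> {"name": "arm_command", "arguments": {"motion": [0, 0, 0, 0.023, 0.0255, 0.0008, 0, 0, 0.025, 0, 0, 0, 0.025, 0, 0.02, 0, 0, 0, 0.03, 0, 0, 0, 0.03, 0, 0, 0, 0.026, 0, 0, 0, 0, 0]}}

```text
t: 8.57
ee_pos: [640.8, -211.3, 100.1]
orientation: [-3.137, 0.001, 1.14]
wrist_force: [0.7, 0.2, -0.9]
width: 42.3
finger_force: 30.0
```

>>> {"name": "arm_command", "arguments": {"motion": [0, 0, 0, 0, 0, 0, 0, 0]}}

```text
t: 8.82
ee_pos: [642.8, -213.0, 104.2]
orientation: [3.14, -0.0, 1.139]
wrist_force: [0.1, 0.5, -2.2]
width: 42.3
finger_force: 30.0
```

Run:
```python
from h import *
w=grab("wrist","pics/w5.png"); s=ctrl.read_state(); print(s["t"],s["ee_pos"],s["orientation"],s["width"],s["wrist_force"],s["qpos"].round(2))
print(totool(s,[[641.84,-212.6,80]]))
cv2.imwrite("pics/c7.png",cv2.resize(w["frame"][150:420,140:420],(800,600)[:1]+(771,),interpolation=cv2.INTER_CUBIC)[:600,:,::-1])
```

```text
8.875 [ 642.69736352 -213.02562154  104.18218481] [ 3.13992365e+00 -3.48318791e-04  1.13875574e+00] 42.149150347172174 [-1.02333121 -0.72354286 -1.34091935] [-0.04  0.71  0.45  1.83 -0.45  0.7   0.23]
[[ 1.90900936e-02 -9.97160153e-01  2.41805623e+01]]
```

>>> {"name": "arm_command", "arguments": {"motion": [0, -0.0008, 0, 0, 0, 0, 0.004, 0, 0, 0, 0, 0, 0, 0, 0, 0]}}

```text
t: 9.38
ee_pos: [641.3, -212.7, 99.1]
orientation: [-3.141, 0.0, 1.139]
wrist_force: [-0.2, 0.2, -0.9]
width: 42.0
finger_force: 30.0
```

Run:
```python
from h import *
w=grab("wrist"); s=ctrl.read_state(); print(s["t"],s["ee_pos"],s["orientation"],s["wrist_force"])
print(totool(s,[[641.84,-212.6,80]]))
```

```text
9.425 [ 641.37809284 -212.66024822   99.10783539] [3.14158702e+00 5.02620102e-05 1.13858214e+00] [ 0.63841936  0.4111684  -1.99387524]
[[ 0.249153    0.39408578 19.10782511]]
```

>>> {"name": "arm_command", "arguments": {"motion": [0, 0.0003, 0.0015, 0, 0, 0, 0.0015, 0, 0, 0, 0.0015, 0, 0, 0, 0.0015, 0, 0, 0, 0, 0, 0, 0, 0, 0]}}

```text
t: 10.18
ee_pos: [641.7, -212.8, 93.2]
orientation: [3.142, 0.0, 1.139]
wrist_force: [0.1, 0.3, -0.9]
width: 42.5
finger_force: 30.0
```

>>> {"name": "arm_command", "arguments": {"motion": [0, 0, 0.0015, 0, 0, 0, 0.0015, 0, 0, 0, 0.0015, 0, 0, 0, 0.0015, 0, 0, 0, 0, 0, 0, 0, 0, 0]}}

```text
t: 10.92
ee_pos: [641.7, -212.8, 87.4]
orientation: [3.141, -0.0, 1.139]
wrist_force: [-0.5, 0.7, 4.7]
width: 42.4
finger_force: 30.0
```

>>> {"name": "arm_command", "arguments": {"motion": [0, 0, 0.0013, 0, 0, 0, 0.001, 0, 0, 0, 0, 0, 0, 0, 0, 0]}}

```text
t: 11.42
ee_pos: [641.7, -212.8, 85.1]
orientation: [3.141, -0.0, 1.139]
wrist_force: [-0.4, 0.7, 6.3]
width: 42.6
finger_force: 30.0
```

>>> {"name": "arm_command", "arguments": {"motion": [0, 0, 0.0005, 0, 0, 0, 0, 0.1, 0, 0, 0, 0.15, 0, 0, 0, 0.15, 0, 0, 0, 0.15]}}

```text
t: 12.05
ee_pos: [642.4, -212.9, 84.9]
orientation: [3.14, -0.001, 0.584]
wrist_force: [-0.6, 0.9, 7.0]
width: 42.4
finger_force: 30.0
```

>>> {"name": "arm_command", "arguments": {"motion": [0, 0, 0, 0.15, 0, 0, 0, 0.15, 0, 0, 0, 0.15, 0, 0, 0, 0.15, 0, 0, 0, 0.15, 0, 0, 0, 0.15, 0, 0, 0, 0.13, 0, 0, 0, 0]}}

```text
t: 13.05
ee_pos: [642.2, -213.2, 84.7]
orientation: [3.141, -0.001, -0.443]
wrist_force: [-1.1, 1.0, 7.1]
width: 42.2
finger_force: 30.0
```

Run:
```python
from h import *
s=ctrl.read_state(); print(s["t"],s["ee_pos"],s["orientation"],s["wrist_force"],s["wrist_torque"])
```

```text
13.05 [ 642.20596841 -213.15544986   84.68554018] [ 3.14075696e+00 -1.36584470e-03 -4.43047756e-01] [-1.05988586  1.0237289   7.14809896] [0.16197238 0.2512253  0.03346991]
```

>>> {"name": "arm_command", "arguments": {"motion": [0, 0, 0, 0.04, 0, 0, 0, 0]}}

```text
t: 13.3
ee_pos: [642.3, -213.1, 84.8]
orientation: [3.141, -0.002, -0.482]
wrist_force: [0.3, 0.3, 7.1]
width: 42.5
finger_force: 30.0
```

Run:
```python
from h import *
s=ctrl.read_state(); print(s["t"],s["ee_pos"],s["orientation"],s["wrist_force"],s["wrist_torque"])
```

```text
13.3 [ 642.32014169 -213.07347317   84.81952621] [ 3.14142099e+00 -1.52307427e-03 -4.81644948e-01] [0.27253462 0.2612652  7.06425208] [0.22093764 0.13556196 0.00133458]
```

>>> {"name": "arm_command", "arguments": {"motion": [0, 0, -0.001, 0, 0, 0, -0.001, 0, 0, 0, -0.0008, 0, 0, 0, 0, 0, 0, 0, 0, 0]}}

```text
t: 13.92
ee_pos: [641.9, -212.9, 87.3]
orientation: [-3.142, -0.001, -0.481]
wrist_force: [1.2, -0.4, 5.4]
width: 42.3
finger_force: 30.0
```

Run:
```python
from h import *
w=grab("wrist","pics/w6.png");s=ctrl.read_state(); print(s["t"],s["ee_pos"],s["orientation"],s["wrist_force"],s["wrist_torque"])
P=lambda p:(pose(s)@np.r_[p,1])[:3]
print("pred screw head",proj(w,[P([28,0,-37])]))
g=cv2.cvtColor(w["frame"],cv2.COLOR_RGB2GRAY)[222:252,255:310]
for r in range(12,24,3): 
    x=np.where(g[r]>75)[0]+255; print(222+r,x[[0,-1]] if len(x) else None,len(x))
```

```text
13.975 [ 641.87594499 -212.8458886    87.23813274] [-3.14157523e+00 -5.25960248e-04 -4.81404863e-01] [-0.23616074  0.14136157  5.50668548] [ 0.15122927 -0.10675856  0.02922715]
pred screw head [[278.53482548 233.00662991]]
234 [273 309] 19
237 [273 290] 18
240 [274 289] 16
243 [277 286] 10
```

>>> {"name": "arm_command", "arguments": {"motion": [0, 0, -0.0008, 0, 0, 0, -0.0007, 0, 0, 0, 0, 0, 0, 0, 0, 0]}}

```text
t: 14.48
ee_pos: [641.7, -212.7, 88.1]
orientation: [3.141, 0.0, -0.481]
wrist_force: [4.6, -2.6, -6.2]
width: 42.3
finger_force: 30.0
```

The pull force reversed to −6 N, so the lugs are held in the notches. I'll relieve the load and release.

>>> {"name": "arm_command", "arguments": {"motion": [0, 0, 0.0006, 0, 0, 0, 0, 0, 0, 0, 0, 0, 0, 0, 0, 0], "fingers": 0.065}}

```text
t: 14.98
ee_pos: [641.5, -212.7, 88.2]
orientation: [-3.141, 0.0, -0.481]
wrist_force: [-0.1, 0.3, -0.0]
width: 65.1
finger_force: 0.0
```

>>> {"name": "arm_command", "arguments": {"motion": [0, 0, -0.02, 0, 0, 0, -0.02, 0, 0, 0, -0.02, 0, 0, 0, -0.02, 0, 0, 0, 0, 0, 0, 0, 0, 0]}}

```text
t: 15.72
ee_pos: [641.5, -212.4, 167.7]
orientation: [-3.141, 0.0, -0.481]
wrist_force: [0.2, 0.7, 0.1]
width: 64.9
finger_force: 0.0
```

Run:
```python
from h import *
w=grab("wrist","pics/w7.png");s=ctrl.read_state(); print(s["t"],s["ee_pos"],s["orientation"],s["wrist_force"])
print(proj(w,[[641.8,-212.7,130.5]]),proj(w,[np.array([641.8,-212.7,124.5])+28*np.array([np.cos(-.44),np.sin(-.44),0])]))
cv2.imwrite("pics/c8.png",cv2.resize(w["frame"],(800,600),interpolation=cv2.INTER_CUBIC)[:,:,::-1])
```

```text
15.775 [ 641.37880125 -212.32578637  167.38451358] [-3.14148194e+00  9.79056620e-04 -4.81160562e-01] [-0.15073264  0.36182736  0.11205148]
[[279.64952695 234.27916143]] [[277.86746395 189.3616842 ]]
```

View pics/c8.png

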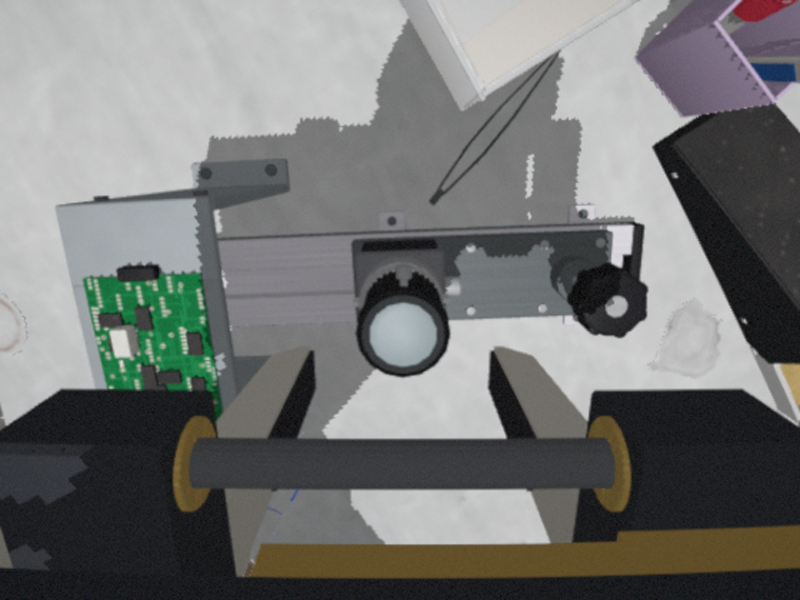

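The lens stands upright in the mount at (402,335) with its screw at the tool +x. The knob's outline is centred at about (608,300) in the 800-wide picture. I'll check that against the predicted knob position and move there.

>>> {"name": "arm_command", "arguments": {"motion": [0, 0, 0, -0.179, 0, 0, 0, -0.179, 0, 0, 0, -0.179, 0, 0, 0, -0.179, 0, 0, 0, -0.179, 0, 0, 0, -0.179, 0, 0, 0, -0.179, 0, 0, 0, -0.179]}}

```text
t: 16.77
ee_pos: [641.2, -212.6, 167.1]
orientation: [-3.14, 0.001, 0.956]
wrist_force: [0.1, -0.4, -0.2]
width: 64.8
finger_force: 0.0
```

>>> {"name": "arm_command", "arguments": {"motion": [-0.036, 0.0069, 0, 0, -0.036, 0.0069, 0, 0, -0.036, 0.0069, 0, 0, 0, 0, 0, 0, 0, 0, 0, 0]}}

```text
t: 17.4
ee_pos: [595.7, -312.0, 167.3]
orientation: [-3.14, -0.0, 0.951]
wrist_force: [0.0, -0.5, 0.3]
width: 65.2
finger_force: 0.0
```

Run:
```python
from h import *
w=load("pics/w7.npy"); print("meas knob",toplane(w,[(608/1.4286,300/1.4286)],100)[0], "lens",toplane(w,[(402/1.4286,335/1.4286)],130)[0], "box",toplane(w,[(700/1.4286,240/1.4286)]*2,[0,100]))
e=np.array([np.cos(1.132),np.sin(1.132)]); k=np.r_[np.array([641.8,-212.7])-110*e,80]; print("pred",k,proj(w,[np.r_[k[:2],100]])*1.4286)
w=grab("wrist","pics/w8.png"); s=ctrl.read_state(); print(s["t"],s["ee_pos"],s["orientation"],totool(s,[k]))
u,v=proj(w,[np.r_[k[:2],100]])[0]; print(u,v)
g=cv2.cvtColor(w["frame"],cv2.COLOR_RGB2GRAY); m=(g<55).astype(np.uint8); x,y=int(u),int(v); z=np.zeros_like(m); z[y-45:y+45,x-45:x+45]=m[y-45:y+45,x-45:x+45]
c=max(cv2.findContours(z,0,1)[0],key=cv2.contourArea); r=cv2.boundingRect(c); print(r,cv2.minEnclosingCircle(c))
cv2.imwrite("pics/c9.png",cv2.resize(w["frame"],(800,600),interpolation=cv2.INTER_CUBIC)[:,:,::-1])
```

```text
meas knob [ 599.54026358 -309.91044567  100.        ] lens [ 640.99398922 -213.5359893   130.        ] box [[ 564.22801012 -411.68888484    0.        ]
 [ 607.03329927 -362.46331918  100.        ]]
pred [ 595.06648554 -312.27900696   80.        ] [[615.38281777 305.42134142]]
17.45 [ 596.11586529 -311.43314682  167.3396512 ] [-3.14044735e+00 -5.31274405e-04  9.51717684e-01] [[-1.34422038 -0.26375877 87.33930875]]
280.099473153185 220.1523532221697
(254, 183, 65, 66) ((285.5221252441406, 217.9239501953125), 38.18203353881836)
```

View pics/c9.png

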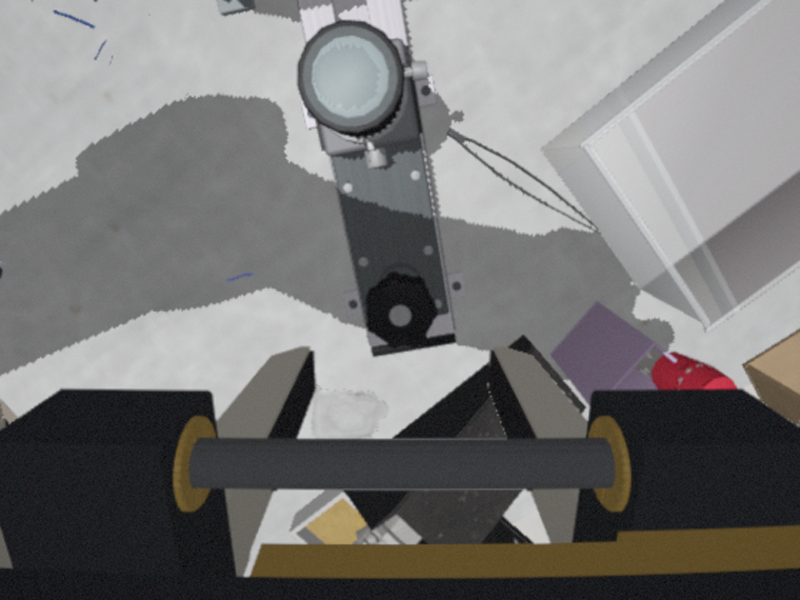

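The knob's cap centre is at (400,315), which matches the prediction (280.1,220.2 px) exactly. The lens screw points square to the rail. I'll descend and grip the knob.

>>> {"name": "arm_command", "arguments": {"motion": [-0.0013, -0.0003, 0.02, 0, 0, 0, 0.025, 0, 0, 0, 0.025, 0, 0, 0, 0.017, 0, 0, 0, 0, 0, 0, 0, 0, 0]}}

```text
t: 18.2
ee_pos: [595.0, -313.8, 81.4]
orientation: [3.141, 0.0, 0.951]
wrist_force: [0.0, -0.5, 0.5]
width: 65.0
finger_force: 0.0
```

>>> {"name": "arm_command", "arguments": {"motion": [0, 0, 0, 0, 0, 0, 0, 0, 0, 0, 0, 0, 0, 0, 0, 0], "fingers": 0.0}}

```text
t: 18.7
ee_pos: [594.0, -313.0, 81.3]
orientation: [-3.14, -0.0, 0.951]
wrist_force: [-3.7, 2.3, 4.7]
width: 34.0
finger_force: 30.0
```

>>> {"name": "arm_command", "arguments": {"motion": [0, 0, 0, -0.12, 0, 0, 0, -0.12, 0, 0, 0, -0.12, 0, 0, 0, -0.12]}}

```text
t: 19.2
ee_pos: [594.7, -313.3, 81.3]
orientation: [3.142, -0.0, 1.434]
wrist_force: [0.2, 1.1, 1.3]
width: 34.8
finger_force: 30.0
```

Run:
```python
from h import *
s=ctrl.read_state(); print(s["t"],s["ee_pos"],s["orientation"],s["wrist_force"],s["wrist_torque"],s["width"])
```

```text
19.2 [ 594.73292292 -313.27075026   81.34190049] [ 3.14150000e+00 -4.40769119e-04  1.43444612e+00] [0.17586011 1.08681508 1.29683481] [ 0.22014788  0.33259381 -0.11711601] 34.77022545574425
```

>>> {"name": "arm_command", "arguments": {"motion": [0, 0, 0, -0.13, 0, 0, 0, -0.13, 0, 0, 0, -0.13, 0, 0, 0, -0.13, 0, 0, 0, -0.13, 0, 0, 0, -0.12, 0, 0, 0, 0]}}

```text
t: 20.08
ee_pos: [595.5, -314.0, 81.4]
orientation: [3.14, 0.001, 2.2]
wrist_force: [2.9, -1.2, 0.6]
width: 34.2
finger_force: 30.0
```

Run:
```python
from h import *
s=ctrl.read_state(); print(s["t"],s["ee_pos"],s["orientation"],s["wrist_force"],s["wrist_torque"],s["width"])
p=s["ee_pos"]; e=105*np.array([np.cos(1.132),np.sin(1.132),0]); print(totool(s,[p+e]))
```

```text
20.075 [ 595.46328808 -314.01770864   81.35258442] [3.14049542e+00 1.46757600e-03 2.19990592e+00] [ 2.91476727 -1.17339962  0.61177023] [-0.34478378 -0.43129041  0.11304888] 34.2347010770636
[[5.06057561e+01 9.20003084e+01 2.66779710e-02]]
```

>>> {"name": "arm_command", "arguments": {"motion": [0.0029, 0.0053, 0, 0, 0.0058, 0.0105, 0, 0, 0.0058, 0.0105, 0, 0, 0.0058, 0.0105, 0, 0, 0.0058, 0.0105, 0, 0, 0.0058, 0.0105, 0, 0, 0.0058, 0.0105, 0, 0, 0.0058, 0.0105, 0, 0]}}

```text
t: 21.08
ee_pos: [634.3, -231.4, 81.4]
orientation: [3.14, 0.002, 2.2]
wrist_force: [4.1, -4.1, -1.9]
width: 34.0
finger_force: 30.0
```

Run:
```python
from h import *
s=ctrl.read_state(); p=s["ee_pos"]; print(s["t"],p,s["orientation"],s["wrist_force"],s["wrist_torque"],s["width"])
e=np.array([np.cos(1.132),np.sin(1.132)]); d=p[:2]-[595.06,-312.28]; print("along",d@e,"cross",e[0]*d[1]-e[1]*d[0])
```

```text
21.075 [ 634.31958041 -231.35507011   81.36940106] [3.14046641e+00 2.12149406e-03 2.20029693e+00] [ 4.09325112 -4.07337722 -1.93308678] [-1.13662171 -0.94324367 -0.0492716 ] 34.0123034189316
along 89.93783931661667 cross -1.1593059084210537
```

>>> {"name": "arm_command", "arguments": {"motion": [0.0015, 0.0026, 0, 0, 0.0015, 0.0026, 0, 0, 0.0015, 0.0026, 0, 0, 0.001, 0.00175, 0, 0, 0, 0, 0, 0]}}

```text
t: 21.7
ee_pos: [639.2, -221.1, 81.4]
orientation: [3.14, 0.002, 2.201]
wrist_force: [6.6, -2.0, -1.3]
width: 34.2
finger_force: 30.0
```

```bash
cat > st.py <<'E'
from h import *
s=ctrl.read_state(); p=s["ee_pos"]; print(s["t"],p,s["orientation"],s["wrist_force"],s["wrist_torque"],s["width"])
e=np.array([np.cos(1.132),np.sin(1.132)]); d=p[:2]-[595.06,-312.28]; print("along",d@e,"cross",e[0]*d[1]-e[1]*d[0],"F along",s["wrist_force"][:2]@e)
E
python3 st.py
```

```text
21.7 [ 639.17581596 -221.06048776   81.37992649] [3.13967845e+00 2.26319171e-03 2.20081989e+00] [ 6.6280342 -2.0340295 -1.3250985] [-0.84003188 -1.18106489 -0.05986288] 34.23039492561749
along 101.32032333431042 cross -1.1818249979506916 F along 0.974588132242725
```

>>> {"name": "arm_command", "arguments": {"motion": [0.0006, 0.002, 0, 0, 0.001, 0.00175, 0, 0, 0.001, 0.00175, 0, 0, 0, 0, 0, 0]}}

```text
t: 22.2
ee_pos: [640.7, -217.7, 81.4]
orientation: [-3.141, 0.003, 2.199]
wrist_force: [2.4, -6.9, 0.5]
width: 34.2
finger_force: 30.0
```

```bash
python3 st.py
```

```text
22.2 [ 640.74725126 -217.74582533   81.36747098] [-3.14113785e+00  2.74819931e-03  2.19941182e+00] [ 2.37066963 -6.91575444  0.46440424] [-1.7591635  -0.55824317  0.05903647] 34.22277944037563
along 104.98859140032472 cross -1.1961535683064781 F along -5.253402149004382
```

>>> {"name": "arm_command", "arguments": {"motion": [0.001, 0.00175, 0, 0, 0.0005, 0.0009, 0, 0, 0, 0, 0, 0, 0, 0, 0, 0]}}

```text
t: 22.7
ee_pos: [640.8, -217.6, 81.4]
orientation: [-3.139, 0.004, 2.197]
wrist_force: [0.4, -13.3, 0.8]
width: 34.3
finger_force: 30.0
```

```bash
python3 st.py
```

```text
22.7 [ 640.77289845 -217.634119     81.39456319] [-3.13879491  0.00392427  2.19743171] [  0.42423488 -13.34408108   0.77044609] [-3.12277205  0.02504032  0.14469252] 34.25963545574855
along 105.10061129842735 cross -1.1719125850445096 F along -11.899675965125647
```

At the stop: 105 mm travelled, 12 N along the rail. Now I'll tighten the knob.

>>> {"name": "arm_command", "arguments": {"motion": [0, 0, 0, 0.15, 0, 0, 0, 0.15, 0, 0, 0, 0.15, 0, 0, 0, 0.15, 0, 0, 0, 0.15, 0, 0, 0, 0.15, 0, 0, 0, 0.15, 0, 0, 0, 0.15]}}

```text
t: 23.7
ee_pos: [638.9, -217.7, 81.4]
orientation: [3.141, 0.005, 0.992]
wrist_force: [-5.9, -12.2, 1.0]
width: 34.5
finger_force: 30.0
```

```bash
python3 st.py
```

```text
23.7 [ 638.93070367 -217.65688305   81.37428279] [3.14110407 0.00530412 0.99197479] [ -5.85264116 -12.21173793   0.99369429] [-2.98715185  1.63970773  0.11938   ] 34.52393687018625
along 104.29734713898016 cross 0.4860881617472117 F along -13.54133842770095
```

>>> {"name": "arm_command", "arguments": {"motion": [0, 0, 0, 0.06, 0, 0, 0, 0.06, 0, 0, 0, 0]}}

```text
t: 24.08
ee_pos: [638.9, -217.4, 81.3]
orientation: [3.141, 0.005, 0.876]
wrist_force: [-6.2, -13.2, 3.0]
width: 34.4
finger_force: 30.0
```

```bash
python3 st.py
```

```text
24.075 [ 638.88515861 -217.40437566   81.31813243] [3.14066831 0.00530043 0.87594666] [ -6.17476685 -13.24656401   3.04850826] [-2.85497174  1.46286147 -0.03291376] 34.4252017164695
along 104.50658308362662 cross 0.63459625409957 F along -14.614984051069593
```

>>> {"name": "arm_command", "arguments": {"motion": [0, 0, 0, 0.08, 0, 0, 0, 0.08, 0, 0, 0, 0]}}

```text
t: 24.45
ee_pos: [640.6, -215.6, 81.3]
orientation: [3.14, 0.003, 0.718]
wrist_force: [-0.8, -9.1, 1.0]
width: 34.0
finger_force: 30.0
```

```bash
python3 st.py
```

```text
24.45 [ 640.62179624 -215.59863135   81.28754322] [3.13954038e+00 2.64415503e-03 7.17739467e-01] [-0.76424179 -9.09725234  0.96867291] [-1.98657355  0.41406172  0.15833156] 34.02814436421278
along 106.87906858531949 cross -0.17034804206674892 F along -8.56010053417561
```

The fingers have begun to slip over the lobes, so the knob is at its tight stop. I'll release and check.

>>> {"name": "arm_command", "arguments": {"motion": [0, 0, 0, 0, 0, 0, 0, 0, 0, 0, 0, 0, 0, 0, 0, 0], "fingers": 0.065}}

```text
t: 24.95
ee_pos: [641.4, -213.2, 80.9]
orientation: [-3.141, -0.0, 0.721]
wrist_force: [-0.0, 0.6, -0.2]
width: 64.5
finger_force: 0.0
```

>>> {"name": "arm_command", "arguments": {"motion": [0, 0, -0.02, 0, 0, 0, -0.03, 0, 0, 0, -0.04, 0, 0, 0, -0.04, 0, 0, 0, -0.02, 0, 0, 0, 0, 0, 0, 0, 0, 0]}}

```text
t: 25.82
ee_pos: [640.9, -213.2, 229.8]
orientation: [-3.14, 0.001, 0.721]
wrist_force: [0.0, 0.1, -1.6]
width: 65.2
finger_force: 0.0
```

```bash
python3 st.py
python3 - <<'E'
from h import *
w=grab("wrist","pics/w9.png"); e=np.array([np.cos(1.132),np.sin(1.132),0])
k=np.array([595.06,-312.28,100]); print(proj(w,[k+105*e])*1.4286)
cv2.imwrite("pics/c10.png",cv2.resize(w["frame"],(800,600),interpolation=cv2.INTER_CUBIC)[:,:,::-1])
E
```

```text
25.825 [ 640.86732728 -213.20535765  229.78048048] [-3.13994345e+00  7.31478563e-04  7.20869413e-01] [ 0.02278515  0.08995668 -1.64578657] [-0.01885872  0.12655891  0.0054551 ] 65.20348297541554
along 109.14992629108936 cross 0.6241642614086089 F along 0.09111479513206458
[[404.42518462 289.06877873]]
```

View pics/c10.png

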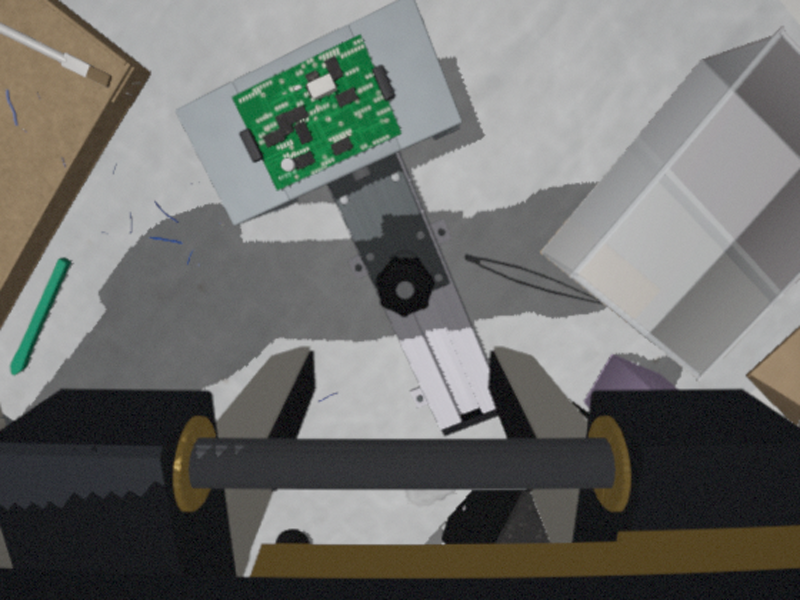

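The knob is at (405,290), right where 105 mm of travel predicts. The board bridge stands undisturbed with the lens under it. To check the clamp angle, I'll compare the knob's lobe phase with the picture from before loosening.

Run:
```python
from h import *
e=np.array([np.cos(1.132),np.sin(1.132),0]); k0=np.array([595.06,-312.28,100])
th=np.radians(np.arange(0,360,1.))
ss={}
for n,p,a in (("w8",k0,0),("w9",k0+105*e,105)):
    w=load(f"pics/{n}.npy"); g=cv2.cvtColor(w["frame"],cv2.COLOR_RGB2GRAY).astype(np.float32)
    c=proj(w,[p])[0]
    # refine the centre on the light cap
    x,y=c.round().astype(int); sub=g[y-7:y+8,x-7:x+8]; m=cv2.moments((sub>75).astype(np.uint8),True)
    c=np.array([x-7+m["m10"]/m["m00"],y-7+m["m01"]/m["m00"]]); p=toplane(w,[c],100)[0]; print(n,c,p)
    edge=[]
    for t in th:
        rr=np.arange(13,24,.25); P=p+np.outer(rr,[np.cos(t),np.sin(t),0]); q=proj(w,P).astype(np.float32)
        v=cv2.remap(g,q[None,:,0],q[None,:,1],cv2.INTER_LINEAR)[0]
        i=np.where(v>42)[0]; edge.append(rr[i[0]] if len(i) else 24)
    edge=np.array(edge); F=np.fft.rfft(edge-edge.mean())
    print(edge.mean().round(1),"amp",{h:abs(F[h]).round(0) for h in range(3,14)}); ss[n]=F
for h in (6,7,8,9,10): print(h,"shift deg CCW",np.degrees(-np.angle(ss["w9"][h]/ss["w8"][h]))/h,"period",360/h)
```

```text
w8 [279.7202381  220.43452381] [ 594.7184987  -312.29404901  100.        ]
18.8 amp {3: np.float64(114.0), 4: np.float64(80.0), 5: np.float64(69.0), 6: np.float64(125.0), 7: np.float64(170.0), 8: np.float64(7.0), 9: np.float64(61.0), 10: np.float64(35.0), 11: np.float64(11.0), 12: np.float64(37.0), 13: np.float64(70.0)}
w9 [282.97959184 202.45918367] [ 639.52144269 -217.22225196  100.        ]
18.5 amp {3: np.float64(7.0), 4: np.float64(12.0), 5: np.float64(42.0), 6: np.float64(55.0), 7: np.float64(155.0), 8: np.float64(43.0), 9: np.float64(43.0), 10: np.float64(38.0), 11: np.float64(22.0), 12: np.float64(6.0), 13: np.float64(20.0)}
6 shift deg CCW 3.589874322010038 period 60.0
7 shift deg CCW -2.454648509842532 period 51.42857142857143
8 shift deg CCW 8.247383524387983 period 45.0
9 shift deg CCW -6.5357320308521345 period 40.0
10 shift deg CCW -2.763903435753578 period 36.0
```

The knob has seven lobes, and their phase is back within 2.5° of where it started, so the clamp is tight. The knob moved 105.1 mm to the hard stop. Handing in.

```bash
python3 -c "
from cell import ctrl; print(ctrl.sign_off())"
```

```text
the job is handed in; nothing more can be done
None
```

I handed the job in at about 26 s: the tall lens is locked in the mount, the carriage is at its stop under the bridge, and the clamp knob is tight again; the hand-in returned no verdict.

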